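# Test the call button by the flat's door and snap its guard cap back on

### The arm

A 6-joint arm with a two-finger parallel gripper is mounted at the origin on the work surface. World frame = base frame: x ahead of the robot, y to its left, z up, the work surface at z = 0. Lengths are in m, angles in rad, forces in N, time in s.
With the tool pointing down it reaches from about 0.25 to 0.725 m from the base axis. Payload 4 kg.
Tool frame: the origin (TCP) lies midway between the tips of the shut fingers; the grasp point (between the pads) lies 19 mm behind it; z points along the fingers, x is the direction in which the jaws open and shut, and the axes are right-handed (so a half turn about z gives the same grasp; the last joint's range is limited). The gripper opens to 85 mm and grips with 20 to 120 N. Pads are 22 mm wide; open, the fingers measure 114 mm over their backs; the gripper's body (76 mm by 85 mm) begins 54 mm behind the grasp point. The pads swing forward as they close: fully open they stand 13 mm farther back than shut.
Start: joints at [-1.184, 0.241, 0.005, 1.335, 0, 1.571], TCP at [0.189, -0.463, 0.231] pointing down, gripper open.
Joint ranges: [-2.72, 2.72], [-1.05, 1.87], [-1.09, 1.28], [-1.99, 2.15], [-1.42, 1.44], [-3.14, 3.14]. Speed limits (rad/s): [2.79, 2.79, 3.14, 3.14, 3.14, 3.14].

### API

Orientations are given as [roll, pitch, yaw] about the fixed x, y, z axes, in that order (R = Rz(yaw) Ry(pitch) Rx(roll)).
In Python, from station import robot gives the robot as it stands.
- The arm moves only by the tool arm_command, never from a script. Its argument "steps" is a list of rows, each an object with "xyz": the shift along the tool's x, y, z in m, a list of three; "spin": the turn about the tool's z in rad. In form: [{"xyz": [dx, dy, dz], "spin": spin}, ...]. A call has 1 to 5 rows; each row is the pose to reach, as a shift and turn from the pose commanded when the call began, along the tool's axes at that moment; what a row does not reach only later rows make up. A row lasts 1/10 s, in which the tool goes at most 50 mm and 8.59 degrees, less where a joint would pass 70% of its speed; a pose out of reach is approached as far as the arm can. A call with a gripper value outside its range is refused whole. "grip" is the finger opening in m, from 0 to 0.0854, set as the call begins (left out, the last holds). The fingers move at their own pace and stop on an object; "newtons" is the grip in N (left out, the last holds). Time passes only in rows, so rows that repeat a pose let the fingers close. It gives the time, the measured TCP pose, the force and the opening at its end, in the units of the state.
- robot.get_state(): the state, without advancing time (a new reading comes with each control period).
- robot.grab_frame(name): name is "scene" or "top" or "wrist"; returns (picture, depth): 420x560x3 uint8, red, green, blue; 420x560 float32, m along the optical axis (not along the pixel's ray), 0 where there is no reading.
- robot.calibration(name): a dict with "intrinsics" (3x3 intrinsics, pixels), "dist_coeffs" ([k1, k2, p1, p2, k3] as OpenCV has them; the pictures are not rectified), "R" (3x3) and "t" (3): a world point X has camera coordinates R X + t; the wrist camera has in their place "mount" (4x4, takes a point from camera to tool coordinates, whose origin is the TCP and whose axes are the tool frame's). Camera axes: x right, y down, z forward; pixel columns grow to the right and rows downward; lengths in m; the calibration is good to about 2 mm. A picture is of the moment at which its call begins: read the wrist's pose just before it. calibration takes no time and is no camera call.
- robot.finish_job(): hands the job in, once; it reports no verdict.
Trained networks look in the newest picture that a camera, given by its name, has taken for a name from the list of things; names that differ only in an ending like _2 or _b are one class to them, and where a whole thing is asked for, a point or a joint stands for the part that bears it (a point fixed in the world has none). Each returns a list of dicts, best first, with "confidence" (0 to 1); they miss things now and then, are a little off and sometimes report something else, mostly with a low value. They report only what shows in the picture. A call takes as long as a camera call. They do not tell look-alikes from the thing itself.
- robot.search_frame(camera, target): "bbox" ([left, top, width, height] in pixels, round what is visible of it).
The state is a dict: "t": time; "joint_positions": joint angles; "dq": joint speeds; "joint_efforts": joint torques, N m; "ee_pos": TCP position; "ee_rot": TCP orientation; "contact_force": force on the tool from outside, world axes, zero at the start; "ft_torque": the same for the moment, N m; "grip_width": finger opening in m.
Only numpy, scipy, OpenCV 4.12 (cv2) and the standard library are available. Lean on these libraries where they do the work, as an engineer would, in place of code of your own. Each camera call takes 0.05 s, during which the arm holds its last target. There are 200 camera calls.

### The job

Test the mushroom call button: press its head right down until it latches there by itself, then turn the head clockwise and let it go so that it pops back up. Then put the metal guard cap over the button, press it down past the click until it is fully home on the grey box, and keep pressing it firmly down with the gripper after the click: finish like that, still holding it down, without letting go. Leave the other things where they are.

Things in the scene. Friction and masses are not known exactly. Their poses are not given: they have to be found in the camera images.
- unit: The call-button unit, fixed: a grey box 100 x 100 mm, 30 mm high. On its middle a black round collar, 48 mm in diameter, 14 mm high (its top 4 mm narrows to 41 mm), with the mushroom button above. Four sprung steel balls stick 3 mm out of the collar's side, 7.6 mm above the box: the cap snaps over them. Origin: centre of the box's underside, at shelf level, on the button's axis; z up.
- head_top (a point): Centre of the top of the mushroom head, on the button's axis, 68.5 mm above the shelf when up, 57.5 mm at the bottom stop, about 60 mm latched. The grey head is 34 mm in diameter, ribbed, 12 mm thick, with a straight rim 3 to 10 mm below its top; below it is a thin stem. Latched, its underside is 4 mm above the collar. With the button up it fits under the cap.
- button (a joint): How far the mushroom head is pressed down, in m: 0 is up, 0.011 is the bottom stop. It is sprung (3 N at first, up to about 7 N); pressed to the stop it clicks and, let go, stays latched at about 0.008. Turning it resets it.
- twist (a joint): Turn of the mushroom head in rad, positive clockwise seen from above: 0 at rest, stop at 0.9. A weak spring turns it back to 0. With the head latched down, a turn of more than about 0.45 frees it: it pops up as soon as it is not held down (a gripper that grips it may hold it down until it is opened).
- cap: The guard cap: aluminium, 63 mm in diameter, open below; a 26 mm round grip boss, 22 mm tall, on its flat top (45 mm above the rim). Stands rim down. Inside: lip at the rim, bore 51 mm, 3 mm high; above it 57 mm; depth 42 mm. 0.09 kg. Origin: centre of the rim; z up. Any turn about z fits. Its lip meets the balls 11 mm above home and takes 10 to 20 N there, then the force drops and from 4 mm it snaps in; home, the rim lies on the box.
- cap_grip (a point): Middle of the cap's grip boss, 56 mm above the cap's rim, on its axis.
- tumbler: A glass tumbler, 72 mm in diameter, 92 mm tall, upright; origin at the centre of its foot. To be left alone.
- carabiner: A chrome carabiner, about 85 x 50 mm, 12 mm thick, lying flat; origin near its middle. To be left alone.
- tin: A flat round metal tin, 72 mm in diameter, 23 mm high; origin at the centre of its underside. To be left alone.
- grip_trainer: A blue hard-plastic grip trainer, V-shaped, about 155 mm long and 110 mm wide, 26 mm thick, lying flat. To be left alone.
Not all that is in view belongs to the job. What is shaped like the unit but brown, purple or yellow is not meant.

How it is judged:
On the way, in this order (a step that is already met when the one before it is completed fails the run):
1. the mushroom head is pressed down to its latch (value of joint button above 0.0075 m), for 0.2 s.
2. the latched head is turned clockwise (value of joint twist above 0.35 rad and value of joint button above 0.006 m), for 0.05 s.
3. the head has popped back up (value of joint button below 0.0015 m), for 0.2 s.
4. the cap is pressed past its click, home on the unit (z of cap in the frame of unit below 0.032 m and horizontal distance between cap and unit below 0.004 m and angle between cap's own z axis and vertical below 0.08 rad), for 0.2 s.
At the end, for the whole second after the job is handed in: The cap sits snapped on the unit, upright (within 0.08 rad) and centred (within 4 mm), its rim within 2 mm of the box's top; the button under it is up (within 2 mm); the fingers still touch the cap (more than 3 N) and it is pressed on the unit with more than 4 N, through the last second (all of step 4 and z of cap in the frame of unit above 0.026 m and value of joint button below 0.002 m and contact force between cap and unit above 4 N and contact force between the fingers and cap above 3 N); the arm keeps its last pose, push and grip.
It fails at once if the tumbler is shifted by more than 30 mm (distance of tumbler from where it was at the start of the episode above 0.03 m).
It fails at once if the carabiner is shifted by more than 30 mm (distance of carabiner from where it was at the start of the episode above 0.03 m).
It fails at once if the tin is shifted by more than 30 mm (distance of tin from where it was at the start of the episode above 0.03 m).
It fails at once if the grip trainer is shifted by more than 30 mm (distance of grip_trainer from where it was at the start of the episode above 0.03 m).
It also fails if it takes over 64 s, if anything falls off the work surface, if the arm or the gripper's body presses on something with over 40 N, if the wrist force passes 120 N, or if a joint passes its speed limit or range.

## Working session

There is one attempt and no reset: what is moved stays moved. The work goes in short steps, Python scripts to look and compute and a tool call to move; the robot and the scene stay as the last step left them, time stands still between calls to the robot, and variables do not carry over. Pictures are saved under pics/ and viewed, about 8 in all and at most 12, crops included, and the job is handed in when it is done.

Besides the shell and the picture viewer there is one more tool, called after "Request:" as name([rows], argument=value, ...), one row to a line, values as JSON. arm_command: Moves the arm, as the interface text tells. Its arguments: {"type":"object","properties":{"steps":{"type":"array"},"grip":{"type":"number"},"newtons":{"type":"number"}},"required":["steps"]}

```bash
mkdir -p pics; cat > h.py <<'E'
import numpy as np,cv2
from station import robot
def save(n,img): cv2.imwrite('pics/'+n,img[:,:,::-1])
def cam(name,st=None):
    c=robot.calibration(name);K=np.array(c['intrinsics'],float);d=np.array(c['dist_coeffs'],float)
    if 'mount' in c:
        from scipy.spatial.transform import Rotation as Ro
        T=np.eye(4);T[:3,:3]=Ro.from_euler('xyz',st['ee_rot']).as_matrix();T[:3,3]=st['ee_pos'];T=T@np.array(c['mount'])
        return K,d,T[:3,:3],T[:3,3]
    R=np.array(c['R']);return K,d,R.T,-R.T@np.array(c['t'])
def ray(C,u,v):
    K,d,R,o=C;p=cv2.undistortPoints(np.array([[[u,v]]],float),K,d)[0,0];return o,R@np.array([p[0],p[1],1])
def atz(C,u,v,z):
    o,r=ray(C,u,v);return o+r*(z-o[2])/r[2]
def cloud(C,dep):
    K,d,R,o=C;h,w=dep.shape;u,v=np.meshgrid(np.arange(w),np.arange(h))
    p=cv2.undistortPoints(np.stack([u,v],-1).reshape(-1,1,2).astype(float),K,d).reshape(h,w,2)
    P=np.dstack([p,np.ones((h,w))])*dep[...,None];X=P@R.T+o;X[dep==0]=np.nan;return X
E
python3 - <<'E'
from h import *
s=robot.get_state();print(s)
ims=[]
for n in ['scene','top','wrist']:
    st=robot.get_state();im,dep=robot.grab_frame(n);save(n+'0.png',im);np.save(n+'0.npy',dep)
    C=cam(n,st);print(n,C[3].round(3));X=cloud(C,dep)
    for t in ['unit','cap','tumbler','tin','carabiner','grip_trainer']:
        for r in robot.search_frame(n,t)[:4]:
            b=r['bbox'];u,v=int(b[0]+b[2]/2),int(b[1]+b[3]/2);u=min(max(u,0),559);v=min(max(v,0),419)
            print(t,round(r['confidence'],2),np.round(b),X[v,u].round(3))
E
```

```text
{'t': 0.0, 'joint_positions': array([-1.18398058e+00,  2.41447558e-01,  3.69751849e-03,  1.33519704e+00,
       -6.13080052e-06,  1.57079039e+00]), 'dq': array([ 0.00015522,  0.00157972, -0.00098659, -0.00202529,  0.00023551,
        0.00038415]), 'joint_efforts': array([ 2.40379695e-04, -3.72320044e+01,  2.52406758e+01,  1.70105539e-02,
       -6.93180723e-06, -8.87024214e-06]), 'ee_pos': array([ 0.18837575, -0.46246115,  0.2303855 ]), 'ee_rot': array([ 3.14158654e+00,  2.15075616e-03, -1.18397464e+00]), 'contact_force': array([ 0.01868342, -0.638975  , -0.81241824]), 'ft_torque': array([-0.003967  , -0.00778448, -0.0360232 ]), 'grip_width': 0.08563770933393675}
scene [0.909 0.384 0.734]
unit 0.85 [242. 168.  54.  46.] [ 0.511 -0.089  0.043]
unit 0.71 [313. 160.  55.  42.] [0.363 0.011 0.041]
cap 0.85 [322. 296.  34.  43.] [0.636 0.244 0.044]
tumbler 0.83 [228. 118.  30.  42.] [ 0.456 -0.249  0.073]
tumbler 0.36 [304. 212.  18.  14.] [0.514 0.059 0.069]
tumbler 0.24 [198. 180.  19.  23.] [ 0.605 -0.23   0.001]
tin 0.9 [374. 249.  34.  31.] [0.456 0.236 0.021]
carabiner 0.55 [196. 178.  20.  23.] [ 0.601 -0.236 -0.   ]
grip_trainer 0.77 [152. 268.  72.  73.] [ 0.822 -0.005 -0.002]
top [0.406 0.022 0.944]
unit 0.85 [150. 315.  50.  53.] [0.288 0.21  0.067]
unit 0.78 [252. 280.  56.  54.] [ 0.35  -0.002  0.068]
unit 0.73 [229. 206.  46.  50.] [0.507 0.051 0.067]
unit 0.61 [298. 212.  54.  50.] [ 0.489 -0.097  0.064]
cap 0.69 [153. 163.  35.  35.] [0.618 0.223 0.059]
tumbler 0.62 [389. 243.  44.  37.] [ 0.436 -0.297  0.009]
tin 0.64 [154. 240.  34.  34.] [0.458 0.227 0.023]
tin 0.22 [156. 164.  32.  32.] [0.62  0.221 0.049]
carabiner 0.85 [359. 174.  39.  25.] [ 0.607 -0.236 -0.002]
grip_trainer 0.61 [244.  69.  49.  68.] [0.812 0.012 0.002]
wrist [ 0.261 -0.435  0.374]
```

```bash
python3 - <<'E'
import cv2,numpy as np
t=cv2.imread('pics/top0.png');a=cv2.resize(t[130:390,110:450],None,fx=2.3,fy=2.3,interpolation=cv2.INTER_CUBIC);cv2.imwrite('pics/v1.png',a)
t=cv2.imread('pics/scene0.png');a=cv2.resize(t[90:370,140:440],None,fx=2.1,fy=2.1,interpolation=cv2.INTER_CUBIC);cv2.imwrite('pics/v2.png',a)
E
```

```text
(no output)
```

View pics/v1.png

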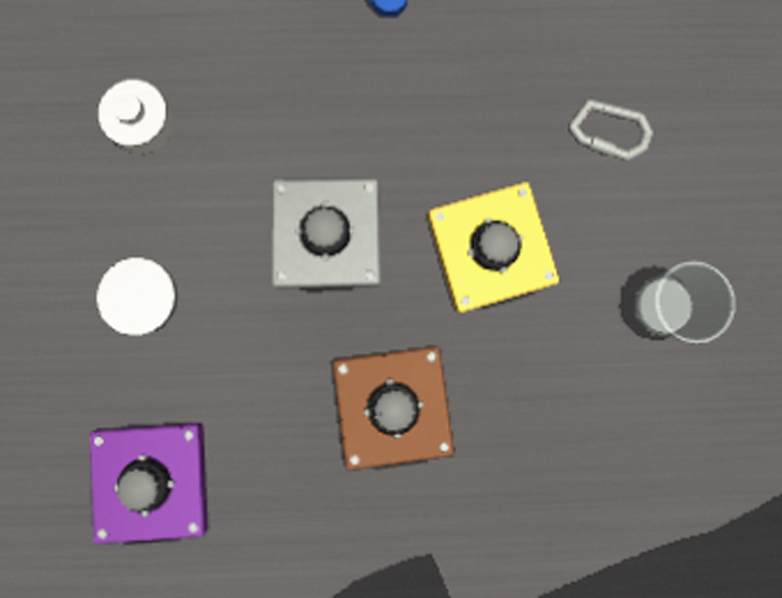

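View pics/v2.png

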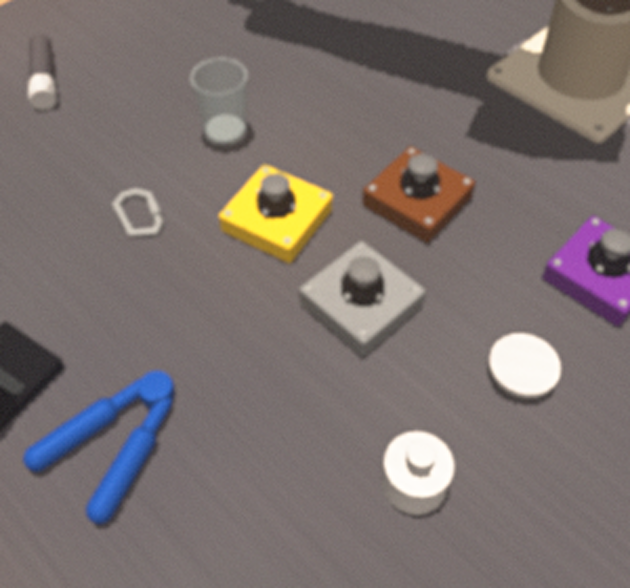

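View 1 (top): four look-alikes. The grey unit is at full-picture pixel (251,230); yellow is at (325,236), brown at (281,308) and purple at (170,340). The cap is at (168,179) and the tin, without a boss, at (169,259). View 2 agrees: the grey box has its head up and the cap stands rim down. I choose the grey one and measure it now.

```bash
cat >> h.py <<'E'
def circ(P):
    A=np.c_[2*P,np.ones(len(P))];s=np.linalg.lstsq(A,(P**2).sum(1),rcond=None)[0];return s[:2],np.sqrt(s[2]+s[:2]@s[:2])
def blob(X,c,r,z0,z1):
    m=(np.hypot(X[...,0]-c[0],X[...,1]-c[1])<r)&(X[...,2]>z0)&(X[...,2]<z1);P=X[m]
    h=cv2.convexHull(P[:,:2].astype(np.float32))[:,0];(cx,cy),(w,hh),a=cv2.minAreaRect(h.astype(np.float32));cc,rr=cv2.minEnclosingCircle(h)
    return len(P),P[:,2].mean().round(4),'mean',P[:,:2].mean(0).round(4),'rect',np.round([cx,cy,w,hh,a],4),'circ',np.round([*cc,rr],4)
E
python3 - <<'E'
from h import *
for n in ['top','scene']:
    X=cloud(cam(n),np.load(n+'0.npy'))
    print(n)
    u=(0.507,0.05);c=(0.62,0.223)
    print('head',blob(X,u,.03,.060,.08));print('boxtop',blob(X,u,.09,.022,.036))
    print('captop',blob(X,c,.05,.038,.052));print('boss',blob(X,c,.05,.06,.075)); print('tin',blob(X,(.457,.23),.06,.015,.03))
E
```

```text
top
head (211, np.float64(0.0667), 'mean', array([0.5089, 0.0549]), 'rect', array([ 0.5089,  0.0552,  0.0321,  0.0341, 20.0296]), 'circ', array([0.5092, 0.055 , 0.0176]))
boxtop (1708, np.float64(0.029), 'mean', array([0.5089, 0.0548]), 'rect', array([5.0870e-01, 5.4700e-02, 9.9500e-02, 1.0210e-01, 8.9806e+01]), 'circ', array([0.5106, 0.0554, 0.0684]))
captop (543, np.float64(0.0441), 'mean', array([0.6229, 0.2318]), 'rect', array([ 0.6246,  0.2329,  0.0619,  0.0629, 14.1478]), 'circ', array([0.625 , 0.2331, 0.0325]))
boss (119, np.float64(0.0659), 'mean', array([0.624 , 0.2329]), 'rect', array([6.24300e-01, 2.33300e-01, 2.40000e-02, 2.44000e-02, 5.82905e+01]), 'circ', array([0.6246, 0.2337, 0.0132]))
tin (905, np.float64(0.0217), 'mean', array([0.4547, 0.2321]), 'rect', array([ 0.4549,  0.2328,  0.0714,  0.0718, 45.7476]), 'circ', array([0.4554, 0.2325, 0.0367]))
scene
head (165, np.float64(0.0672), 'mean', array([0.5117, 0.0561]), 'rect', array([5.09900e-01, 5.48000e-02, 3.29000e-02, 3.32000e-02, 6.84014e+01]), 'circ', array([0.5101, 0.0539, 0.0179]))
boxtop (1247, np.float64(0.0297), 'mean', array([0.5169, 0.0604]), 'rect', array([5.10400e-01, 5.49000e-02, 1.00900e-01, 1.00700e-01, 8.96595e+01]), 'circ', array([0.5094, 0.0543, 0.069 ]))
captop (643, np.float64(0.0447), 'mean', array([0.6284, 0.2359]), 'rect', array([6.24800e-01, 2.33800e-01, 6.21000e-02, 6.18000e-02, 6.59487e+01]), 'circ', array([0.6246, 0.2343, 0.0322]))
boss (150, np.float64(0.0664), 'mean', array([0.6257, 0.2343]), 'rect', array([6.24900e-01, 2.34100e-01, 2.45000e-02, 2.49000e-02, 8.27179e+01]), 'circ', array([0.6244, 0.2337, 0.0133]))
tin (792, np.float64(0.0222), 'mean', array([0.4564, 0.2339]), 'rect', array([0.4549, 0.2331, 0.0712, 0.0706, 0.6286]), 'circ', array([0.4543, 0.2328, 0.0364]))
```

Request:
arm_command([
  {"xyz": [-0.0282, -0.0388, 0], "spin": -0.09},
  {"xyz": [-0.0564, -0.0776, 0], "spin": -0.18},
  {"xyz": [-0.0846, -0.1164, 0], "spin": -0.27},
  {"xyz": [-0.1128, -0.1552, 0], "spin": -0.36},
  {"xyz": [-0.141, -0.194, 0], "spin": -0.45},
], grip=0.0, newtons=60)

```text
t: 1.55
ee_pos: [0.3157, -0.2578, 0.2315]
ee_rot: [-3.141, -0.001, -0.731]
contact_force: [2.1, 0.3, -0.2]
grip_width: 0.012
```

```bash
cat >> h.py <<'E'
def go(x,y,z,yaw):
    from scipy.spatial.transform import Rotation as Ro
    s=robot.get_state();R=Ro.from_euler('xyz',s['ee_rot']).as_matrix();d=R.T@(np.array([x,y,z])-s['ee_pos'])
    print('t',round(s['t'],2),'pos',s['ee_pos'].round(4),'rot',np.round(s['ee_rot'],3),'F',np.round(s['contact_force'],1),'w',round(s['grip_width'],4),'j6',round(s['joint_positions'][5],2))
    print('shift',d.round(4),'norm',np.linalg.norm(d).round(4),'spin',round(s['ee_rot'][2]-yaw,3));return s
E
python3 -c "
from h import *
go(.5095,.0548,.15,0)"
```

```text
t 1.55 pos [ 0.3157 -0.2578  0.2315] rot [-3.141e+00 -1.000e-03 -7.310e-01] F [ 2.1  0.3 -0.2] w 0.012 j6 1.62
shift [-0.0645 -0.3621  0.0815] norm 0.3767 spin -0.731
```

Request:
arm_command([
  {"xyz": [-0.008, -0.0453, 0.01], "spin": -0.09},
  {"xyz": [-0.016, -0.0906, 0.02], "spin": -0.18},
  {"xyz": [-0.024, -0.1359, 0.03], "spin": -0.27},
  {"xyz": [-0.032, -0.1812, 0.04], "spin": -0.36},
  {"xyz": [-0.04, -0.2265, 0.05], "spin": -0.45},
])

```text
t: 2.05
ee_pos: [0.438, -0.0625, 0.1812]
ee_rot: [3.142, -0.001, -0.28]
contact_force: [0.8, -0.7, 0.5]
grip_width: 0.0001
```

```bash
python3 -c "
from h import *
go(.5095,.0548,.15,0)"
```

```text
t 2.05 pos [ 0.438  -0.0625  0.1812] rot [ 3.142e+00 -1.000e-03 -2.800e-01] F [ 0.8 -0.7  0.5] w 0.0001 j6 1.71
shift [ 0.0363 -0.1325  0.0313] norm 0.1409 spin -0.28
```

Request:
arm_command([
  {"xyz": [0.0121, -0.044, 0.01], "spin": -0.09},
  {"xyz": [0.0242, -0.088, 0.02], "spin": -0.18},
  {"xyz": [0.0363, -0.1325, 0.0313], "spin": -0.28},
  {"xyz": [0.0363, -0.1325, 0.0313], "spin": -0.28},
  {"xyz": [0.0363, -0.1325, 0.0313], "spin": -0.28},
])

```text
t: 2.55
ee_pos: [0.5087, 0.0535, 0.1492]
ee_rot: [3.141, 0.002, -0.002]
contact_force: [0.0, 0.2, 0.1]
grip_width: -0.0001
```

```bash
python3 - <<'E'
from h import *
s=go(.5095,.0548,.08,0)
im,dep=robot.grab_frame('wrist');save('w1.png',im);np.save('w1.npy',dep);C=cam('wrist',s);X=cloud(C,dep)
print(C[3],robot.search_frame('wrist','unit')[:2],robot.search_frame('wrist','head_top')[:2])
u=(.5095,.0548)
for a in ((.03,.06,.08),(.09,.022,.036)):print(blob(X,u,*a))
E
```

```text
t 2.55 pos [0.5087 0.0535 0.1492] rot [ 3.141e+00  2.000e-03 -2.000e-03] F [0.  0.2 0.1] w -0.0001 j6 1.68
shift [ 0.0009 -0.0013  0.0692] norm 0.0692 spin -0.002
[0.51055456 0.13001883 0.2921485 ] [{'bbox': [0.0, 0.0, 70.3, 53.3], 'confidence': 0.98}, {'bbox': [215.4, 129.1, 138.0, 126.8], 'confidence': 0.84}] [{'bbox': [46.3, 259.8, 53.6, 46.1], 'confidence': 0.67}, {'bbox': [276.6, 372.4, 5.2, 5.7], 'confidence': 0.6}]
(1903, np.float64(0.0678), 'mean', array([0.5101, 0.055 ]), 'rect', array([5.10000e-01, 5.37000e-02, 3.44000e-02, 3.51000e-02, 8.89579e+01]), 'circ', array([0.51  , 0.0535, 0.0179]))
(12132, np.float64(0.0302), 'mean', array([0.51  , 0.0589]), 'rect', array([5.08600e-01, 5.38000e-02, 1.00200e-01, 1.03700e-01, 8.97138e+01]), 'circ', array([0.5103, 0.0538, 0.0691]))
```

View pics/w1.png

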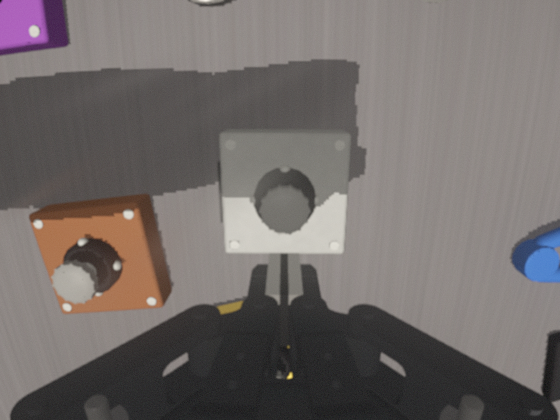

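View 3 (wrist): the grey unit is centred at about (285,192) with its head at (285,205). The wrist estimate agrees with the fixed cameras: about (0.510, 0.054). Pressing now.

Request:
arm_command([
  {"xyz": [0.001, -0.0008, 0.04], "spin": 0},
  {"xyz": [0.001, -0.0008, 0.07], "spin": 0},
  {"xyz": [0.001, -0.0008, 0.08], "spin": 0},
  {"xyz": [0.001, -0.0008, 0.087], "spin": 0},
  {"xyz": [0.001, -0.0008, 0.093], "spin": 0},
])

```text
t: 3.2
ee_pos: [0.5093, 0.0524, 0.0581]
ee_rot: [3.141, 0.001, -0.006]
contact_force: [-3.8, -1.8, 6.3]
grip_width: -0.0001
```

Request:
arm_command([
  {"xyz": [0, 0, 0.001], "spin": 0},
  {"xyz": [0, 0, 0.001], "spin": 0},
])

```text
t: 3.4
ee_pos: [0.5098, 0.0525, 0.0578]
ee_rot: [3.141, -0.0, -0.005]
contact_force: [-3.5, -1.5, 5.9]
grip_width: -0.0002
```

Request:
arm_command([
  {"xyz": [0, -0.001, 0.002], "spin": 0},
  {"xyz": [0, -0.001, 0.003], "spin": 0},
  {"xyz": [0, -0.001, 0.003], "spin": 0},
])

```text
t: 3.7
ee_pos: [0.5108, 0.053, 0.0573]
ee_rot: [3.14, -0.003, -0.006]
contact_force: [-6.3, -3.9, 19.8]
grip_width: 0.0
```

Request:
arm_command([
  {"xyz": [0, 0, -0.015], "spin": 0},
  {"xyz": [0, 0, -0.035], "spin": 0},
  {"xyz": [0, 0, -0.035], "spin": 0},
  {"xyz": [0, 0, -0.035], "spin": 0},
  {"xyz": [0, 0, -0.035], "spin": 0},
], grip=0.06, newtons=30)

```text
t: 4.2
ee_pos: [0.51, 0.0543, 0.0879]
ee_rot: [-3.142, 0.0, -0.004]
contact_force: [0.3, -0.2, 0.1]
grip_width: 0.0599
```

```bash
python3 - <<'E'
from h import *
s=go(.5098,.0543,.0475,0)
im,dep=robot.grab_frame('wrist');save('w2.png',im);C=cam('wrist',s);X=cloud(C,dep)
u=(.51,.0543)
for a in ((.016,.05,.08),(.09,.022,.036)):print(blob(X,u,*a))
cv2.imwrite('pics/w2c.png',cv2.resize(im[100:400,130:430,::-1],None,fx=2,fy=2))
E
```

```text
t 4.2 pos [0.51   0.0543 0.0879] rot [-3.142  0.    -0.004] F [ 0.3 -0.2  0.1] w 0.0599 j6 1.68
shift [-0.0002 -0.      0.0404] norm 0.0404 spin -0.004
(2697, np.float64(0.0616), 'mean', array([0.51  , 0.0558]), 'rect', array([5.10000e-01, 5.44000e-02, 3.17000e-02, 3.17000e-02, 5.98186e+01]), 'circ', array([0.51  , 0.0543, 0.016 ]))
(18206, np.float64(0.0302), 'mean', array([0.5108, 0.0623]), 'rect', array([5.08800e-01, 5.40000e-02, 9.98000e-02, 1.03300e-01, 8.92645e+01]), 'circ', array([0.5106, 0.0556, 0.0679]))
```

View pics/w2c.png

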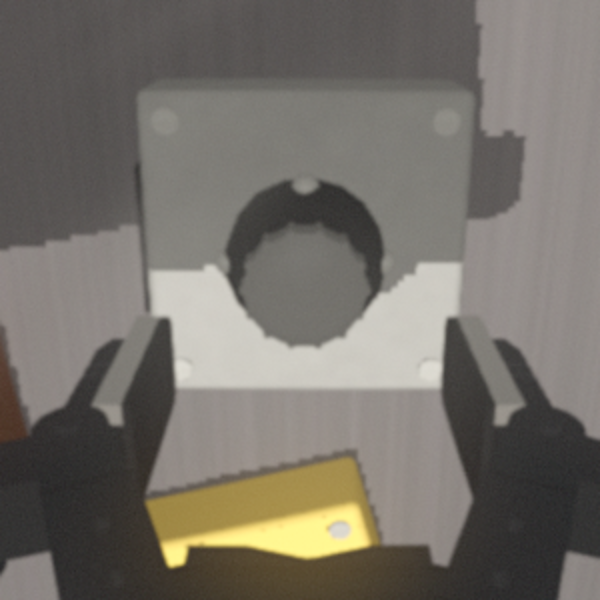

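View 4: the ribbed head is at crop (305,285), centred between the fingers in x. Its height of about 0.061 shows it latched. Descending to grip the rim.

Request:
arm_command([
  {"xyz": [0, 0, 0.015], "spin": 0},
  {"xyz": [0, 0, 0.03], "spin": 0},
  {"xyz": [0, 0, 0.04], "spin": 0},
  {"xyz": [0, 0, 0.04], "spin": 0},
  {"xyz": [0, 0, 0.04], "spin": 0},
])

```text
t: 4.75
ee_pos: [0.5099, 0.0545, 0.0477]
ee_rot: [3.141, 0.001, -0.004]
contact_force: [-0.2, -0.6, 0.4]
grip_width: 0.06
```

Request:
arm_command([
  {"xyz": [0, 0, 0], "spin": 0},
  {"xyz": [0, 0, 0], "spin": 0},
  {"xyz": [0, 0, 0], "spin": 0},
  {"xyz": [0, 0, 0], "spin": 0},
  {"xyz": [0, 0, 0], "spin": 0},
], grip=0.03, newtons=30)

```text
t: 5.25
ee_pos: [0.5098, 0.0546, 0.0483]
ee_rot: [-3.141, 0.0, -0.004]
contact_force: [-3.9, -0.2, 3.1]
grip_width: 0.0318
```

Request:
arm_command([
  {"xyz": [0, 0, 0], "spin": 0.14},
  {"xyz": [0, 0, 0], "spin": 0.28},
  {"xyz": [0, 0, 0], "spin": 0.42},
  {"xyz": [0, 0, 0], "spin": 0.56},
  {"xyz": [0, 0, 0], "spin": 0.68},
])

```text
t: 5.75
ee_pos: [0.5101, 0.0544, 0.0485]
ee_rot: [-3.142, -0.0, -0.689]
contact_force: [-3.5, -0.5, 4.6]
grip_width: 0.0319
```

Request:
arm_command([
  {"xyz": [0, 0, 0], "spin": 0.05},
  {"xyz": [0, 0, 0], "spin": 0.05},
])

```text
t: 5.95
ee_pos: [0.5102, 0.0544, 0.0484]
ee_rot: [-3.142, -0.0, -0.734]
contact_force: [-3.6, -0.6, 4.1]
grip_width: 0.0319
```

Request:
arm_command([
  {"xyz": [0, 0, 0], "spin": 0},
  {"xyz": [0, 0, 0], "spin": 0},
  {"xyz": [0, 0, 0], "spin": 0},
  {"xyz": [0, 0, -0.02], "spin": 0},
  {"xyz": [0, 0, -0.05], "spin": 0},
], grip=0.06)

```text
t: 6.45
ee_pos: [0.5085, 0.0543, 0.0965]
ee_rot: [3.138, 0.003, -0.734]
contact_force: [0.3, 0.8, -0.2]
grip_width: 0.0601
```

Request:
arm_command([
  {"xyz": [0, 0, -0.04], "spin": 0},
  {"xyz": [0, 0, -0.05], "spin": 0},
])

```text
t: 6.65
ee_pos: [0.5131, 0.0548, 0.1522]
ee_rot: [-3.136, -0.005, -0.734]
contact_force: [0.2, 0.3, 0.6]
grip_width: 0.06
```

```bash
python3 - <<'E'
from h import *
s=go(.6246,.2336,.15,-.73)
im,dep=robot.grab_frame('wrist');save('w3.png',im);C=cam('wrist',s);X=cloud(C,dep)
u=(.51,.0543)
for a in ((.02,.05,.08),(.09,.022,.036)):print(blob(X,u,*a))
m=np.hypot(X[...,0]-.51,X[...,1]-.0543)<.014;print(np.nanmedian(X[m][:,2]))
E
```

```text
t 6.65 pos [0.5131 0.0548 0.1522] rot [-3.136 -0.005 -0.734] F [0.2 0.3 0.6] w 0.06 j6 2.41
shift [-0.037  -0.2075  0.0033] norm 0.2108 spin -0.004
(1859, np.float64(0.0677), 'mean', array([0.5113, 0.0548]), 'rect', array([0.5102, 0.0537, 0.0347, 0.0351, 1.3547]), 'circ', array([0.51  , 0.0537, 0.018 ]))
(11603, np.float64(0.0303), 'mean', array([0.5139, 0.0575]), 'rect', array([5.08700e-01, 5.38000e-02, 1.00100e-01, 1.03300e-01, 8.94841e+01]), 'circ', array([0.5113, 0.0539, 0.0689]))
0.22747399501863858
```

Request:
arm_command([
  {"xyz": [-0.0074, -0.0415, 0], "spin": -0.08},
  {"xyz": [-0.0148, -0.083, 0], "spin": -0.16},
  {"xyz": [-0.0222, -0.1245, 0], "spin": -0.24},
  {"xyz": [-0.0296, -0.166, 0.001], "spin": -0.32},
  {"xyz": [-0.037, -0.2075, 0.003], "spin": -0.4},
])

```text
t: 7.2
ee_pos: [0.6219, 0.2346, 0.1432]
ee_rot: [3.14, 0.001, -0.331]
contact_force: [1.0, 0.6, -0.2]
grip_width: 0.0597
```

Request:
arm_command([
  {"xyz": [0, 0, 0], "spin": 0},
  {"xyz": [0, 0, 0], "spin": 0},
])

```text
t: 7.4
ee_pos: [0.6207, 0.2338, 0.1421]
ee_rot: [3.139, 0.003, -0.333]
contact_force: [0.1, -0.1, -0.0]
grip_width: 0.0597
```

```bash
python3 - <<'E'
from h import *
s=go(.6246,.2336,.047,-.33)
im,dep=robot.grab_frame('wrist');save('w4.png',im);C=cam('wrist',s);X=cloud(C,dep)
u=(.6246,.2336)
for a in ((.03,.055,.08),(.04,.038,.052)):print(blob(X,u,*a))
E
```

```text
t 7.4 pos [0.6207 0.2338 0.1421] rot [ 3.139e+00  3.000e-03 -3.330e-01] F [ 0.1 -0.1 -0. ] w 0.0597 j6 2.26
shift [ 0.004  -0.0014  0.0951] norm 0.0952 spin -0.003
(1234, np.float64(0.0665), 'mean', array([0.6256, 0.2344]), 'rect', array([6.25000e-01, 2.33000e-01, 2.52000e-02, 2.52000e-02, 6.72318e+01]), 'circ', array([0.6254, 0.2331, 0.0131]))
(4383, np.float64(0.0453), 'mean', array([0.6263, 0.2361]), 'rect', array([6.25100e-01, 2.32800e-01, 6.25000e-02, 6.19000e-02, 7.23808e+01]), 'circ', array([0.6252, 0.2327, 0.0316]))
```

View pics/w4.png

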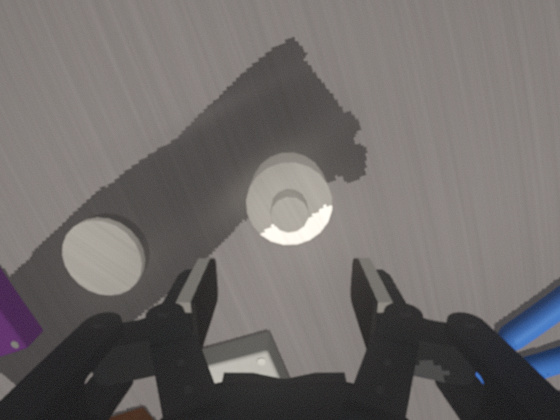

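View 5: the cap is at (289,200) with its boss at (289,210), and the tin is separate at (104,256). All estimates put the cap at about (0.625, 0.2335). Descending on the boss.

Request:
arm_command([
  {"xyz": [0.0022, -0.0007, 0.03], "spin": 0},
  {"xyz": [0.0042, -0.0013, 0.06], "spin": 0},
  {"xyz": [0.0042, -0.0013, 0.08], "spin": 0},
  {"xyz": [0.0042, -0.0013, 0.094], "spin": 0},
  {"xyz": [0.0042, -0.0013, 0.094], "spin": 0},
])

```text
t: 7.95
ee_pos: [0.624, 0.2313, 0.0488]
ee_rot: [3.138, 0.004, -0.336]
contact_force: [0.1, -0.7, 0.3]
grip_width: 0.0597
```

```bash
python3 -c "
from h import *
go(.625,.2337,.0462,-.33)"
```

```text
t 7.95 pos [0.624  0.2313 0.0488] rot [ 3.138  0.004 -0.336] F [ 0.1 -0.7  0.3] w 0.0597 j6 2.26
shift [ 0.0001 -0.0026  0.0026] norm 0.0037 spin -0.006
```

Request:
arm_command([
  {"xyz": [0, -0.0018, 0.0012], "spin": 0},
  {"xyz": [0, -0.0018, 0.0022], "spin": 0},
  {"xyz": [0, -0.0018, 0.0022], "spin": 0},
])

```text
t: 8.25
ee_pos: [0.6275, 0.2352, 0.0502]
ee_rot: [-3.14, -0.002, -0.334]
contact_force: [-0.9, -0.3, 0.2]
grip_width: 0.0604
```

```bash
python3 -c "
from h import *
go(.625,.2337,.0462,-.33)"
```

```text
t 8.25 pos [0.6275 0.2352 0.0502] rot [-3.14e+00 -2.00e-03 -3.34e-01] F [-0.9 -0.3  0.2] w 0.0604 j6 2.26
shift [-0.0018  0.0023  0.004 ] norm 0.005 spin -0.004
```

Request:
arm_command([
  {"xyz": [0, 0, 0], "spin": 0},
  {"xyz": [0, 0, 0], "spin": 0},
  {"xyz": [0, 0, 0], "spin": 0},
  {"xyz": [0, 0, 0], "spin": 0},
])

```text
t: 8.65
ee_pos: [0.6266, 0.2349, 0.0489]
ee_rot: [-3.142, -0.0, -0.334]
contact_force: [0.6, 0.9, 0.0]
grip_width: 0.0602
```

```bash
python3 -c "
from h import *
go(.625,.2337,.0462,-.33)"
```

```text
t 8.65 pos [0.6266 0.2349 0.0489] rot [-3.142 -0.    -0.334] F [0.6 0.9 0. ] w 0.0602 j6 2.26
shift [-0.0011  0.0017  0.0027] norm 0.0034 spin -0.004
```

Request:
arm_command([
  {"xyz": [-0.001, 0.0015, 0.0022], "spin": 0},
  {"xyz": [-0.001, 0.0015, 0.0022], "spin": 0},
  {"xyz": [-0.001, 0.0015, 0.0022], "spin": 0},
  {"xyz": [-0.001, 0.0015, 0.0022], "spin": 0},
  {"xyz": [-0.001, 0.0015, 0.0022], "spin": 0},
])

```text
t: 9.15
ee_pos: [0.6252, 0.2338, 0.0466]
ee_rot: [-3.142, -0.0, -0.334]
contact_force: [0.4, -0.2, -0.9]
grip_width: 0.0598
```

Request:
arm_command([
  {"xyz": [0, 0, 0], "spin": 0},
  {"xyz": [0, 0, 0], "spin": 0},
  {"xyz": [0, 0, 0], "spin": 0},
  {"xyz": [0, 0, 0], "spin": 0},
  {"xyz": [0, 0, 0], "spin": 0},
], grip=0.015, newtons=60)

```text
t: 9.65
ee_pos: [0.6252, 0.2339, 0.0468]
ee_rot: [-3.141, -0.0, -0.334]
contact_force: [-0.3, 0.5, 1.9]
grip_width: 0.0239
```

Request:
arm_command([
  {"xyz": [0, 0, -0.02], "spin": 0},
  {"xyz": [0, 0, -0.045], "spin": 0},
  {"xyz": [0, 0, -0.07], "spin": 0},
  {"xyz": [0, 0, -0.09], "spin": 0},
  {"xyz": [0, 0, -0.1], "spin": 0},
])

```text
t: 10.15
ee_pos: [0.6262, 0.2341, 0.1488]
ee_rot: [-3.14, -0.003, -0.334]
contact_force: [0.0, -0.3, -1.2]
grip_width: 0.0241
```

```bash
python3 -c "
from h import *
go(.5098,.0543,.147,-.33)"
```

```text
t 10.15 pos [0.6262 0.2341 0.1488] rot [-3.14e+00 -3.00e-03 -3.34e-01] F [ 0.  -0.3 -1.2] w 0.0241 j6 2.26
shift [-0.051   0.208   0.0012] norm 0.2142 spin -0.004
```

Request:
arm_command([
  {"xyz": [-0.0085, 0.0347, 0], "spin": 0},
  {"xyz": [-0.019, 0.0774, 0], "spin": 0},
  {"xyz": [-0.0295, 0.1202, 0], "spin": 0},
  {"xyz": [-0.04, 0.163, 0], "spin": 0},
  {"xyz": [-0.048, 0.196, 0], "spin": 0},
])

```text
t: 10.65
ee_pos: [0.5133, 0.0625, 0.1458]
ee_rot: [3.14, 0.002, -0.335]
contact_force: [0.8, -0.8, 0.2]
grip_width: 0.0236
```

Request:
arm_command([
  {"xyz": [-0.003, 0.012, 0], "spin": 0},
  {"xyz": [-0.003, 0.012, 0], "spin": 0},
  {"xyz": [-0.003, 0.012, 0], "spin": 0},
  {"xyz": [-0.003, 0.012, 0], "spin": 0},
  {"xyz": [-0.003, 0.012, 0], "spin": 0},
])

```text
t: 11.15
ee_pos: [0.5095, 0.0551, 0.1464]
ee_rot: [-3.141, -0.0, -0.332]
contact_force: [-0.2, 0.4, -1.4]
grip_width: 0.0242
```

```bash
python3 - <<'E'
from h import *
s=go(.5098,.0543,.105,-.33)
im,dep=robot.grab_frame('wrist');C=cam('wrist',s);X=cloud(C,dep)
u=s['ee_pos'];z=u[2]
print('cap',blob(X,u,.034,z-.007,z+.003)); print('box',blob(X,(.51,.0543),.09,.022,.036))
im2,d2=robot.grab_frame('scene');X=cloud(cam('scene'),d2);print('sc cap',blob(X,u,.034,z-.006,z+.003))
a=cv2.resize(im,(400,300));b=cv2.resize(im2[120:270,220:420],(400,300));save('v6.png',np.hstack([a,b]))
E
```

```text
t 11.15 pos [0.5095 0.0551 0.1464] rot [-3.141 -0.    -0.332] F [-0.2  0.4 -1.4] w 0.0242 j6 2.01
shift [0.0005 0.0007 0.0414] norm 0.0414 spin -0.002
cap (5990, np.float64(0.1451), 'mean', array([0.515 , 0.0676]), 'rect', array([ 0.5119,  0.0547,  0.0587,  0.062 , 17.7504]), 'circ', array([0.5103, 0.054 , 0.0316]))
box (8190, np.float64(0.0302), 'mean', array([0.5189, 0.0751]), 'rect', array([5.08400e-01, 5.38000e-02, 1.00100e-01, 1.03600e-01, 8.94579e+01]), 'circ', array([0.5109, 0.0536, 0.0694]))
sc cap (299, np.float64(0.1447), 'mean', array([0.5188, 0.0651]), 'rect', array([ 0.5163,  0.0609,  0.0445,  0.062 , 42.0067]), 'circ', array([0.51  , 0.0545, 0.0319]))
```

View pics/v6.png

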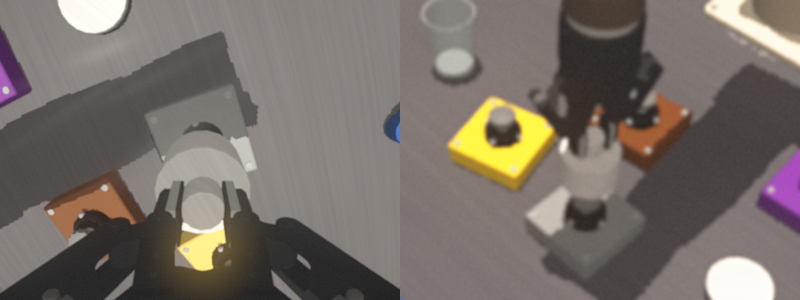

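View 6: the cap is held upright above the grey unit. Both cameras put its axis within about 0.7 mm of the button's. Descending.

Request:
arm_command([
  {"xyz": [0.0004, 0.0004, 0.015], "spin": 0},
  {"xyz": [0.0004, 0.0004, 0.035], "spin": 0},
  {"xyz": [0.0004, 0.0004, 0.048], "spin": 0},
  {"xyz": [0.0004, 0.0004, 0.052], "spin": 0},
  {"xyz": [0.0004, 0.0004, 0.052], "spin": 0},
], newtons=100)

```text
t: 11.75
ee_pos: [0.5087, 0.0538, 0.094]
ee_rot: [3.141, 0.001, -0.333]
contact_force: [0.4, 0.4, -0.5]
grip_width: 0.0227
```

Request:
arm_command([
  {"xyz": [0, 0, 0.001], "spin": 0},
  {"xyz": [0, 0, 0.002], "spin": 0},
  {"xyz": [0, 0, 0.003], "spin": 0},
  {"xyz": [0, 0, 0.004], "spin": 0},
  {"xyz": [0, 0, 0.004], "spin": 0},
])

```text
t: 12.25
ee_pos: [0.509, 0.0535, 0.0907]
ee_rot: [-3.142, -0.0, -0.334]
contact_force: [-0.4, -0.5, -1.2]
grip_width: 0.0228
```

Request:
arm_command([
  {"xyz": [0.0004, -0.001, 0], "spin": 0},
  {"xyz": [0.0004, -0.001, 0.001], "spin": 0},
  {"xyz": [0.0004, -0.001, 0.002], "spin": 0},
  {"xyz": [0.0004, -0.001, 0.003], "spin": 0},
  {"xyz": [0.0004, -0.001, 0.003], "spin": 0},
])

```text
t: 12.75
ee_pos: [0.5096, 0.0543, 0.0874]
ee_rot: [3.141, 0.0, -0.334]
contact_force: [0.2, 0.2, 0.0]
grip_width: 0.023
```

Request:
arm_command([
  {"xyz": [0, 0, 0.001], "spin": 0},
  {"xyz": [0, 0, 0.002], "spin": 0},
  {"xyz": [0, 0, 0.003], "spin": 0},
  {"xyz": [0, 0, 0.003], "spin": 0},
])

```text
t: 13.15
ee_pos: [0.5104, 0.0545, 0.0858]
ee_rot: [-3.14, -0.002, -0.334]
contact_force: [-0.2, -0.1, 6.9]
grip_width: 0.0231
```

Request:
arm_command([
  {"xyz": [0, 0, 0.002], "spin": 0},
  {"xyz": [0, 0, 0.004], "spin": 0},
  {"xyz": [0, 0, 0.005], "spin": 0},
  {"xyz": [0, 0, 0.006], "spin": 0},
  {"xyz": [0, 0, 0.006], "spin": 0},
])

```text
t: 13.65
ee_pos: [0.5091, 0.0542, 0.0779]
ee_rot: [3.141, 0.002, -0.334]
contact_force: [0.6, -0.6, -1.4]
grip_width: 0.0228
```

```bash
python3 -c "
from h import *
go(.5098,.0545,.0768,-.33)"
```

```text
t 13.65 pos [0.5091 0.0542 0.0779] rot [ 3.141e+00  2.000e-03 -3.340e-01] F [ 0.6 -0.6 -1.4] w 0.0228 j6 2.01
shift [ 0.0006 -0.0005  0.0011] norm 0.0014 spin -0.004
```

Request:
arm_command([
  {"xyz": [0.0004, 0, 0.001], "spin": 0},
  {"xyz": [0.0004, 0, 0.002], "spin": 0},
  {"xyz": [0.0004, 0, 0.003], "spin": 0},
  {"xyz": [0.0004, 0, 0.004], "spin": 0},
  {"xyz": [0.0004, 0, 0.004], "spin": 0},
])

```text
t: 14.15
ee_pos: [0.5098, 0.0543, 0.0768]
ee_rot: [-3.141, -0.0, -0.334]
contact_force: [-6.3, 0.2, 16.1]
grip_width: 0.0227
```

Request:
arm_command([
  {"xyz": [0, 0, 0.0015], "spin": 0},
  {"xyz": [0, 0, 0.0015], "spin": 0},
  {"xyz": [0, 0, 0.0015], "spin": 0},
  {"xyz": [0, 0, 0.0015], "spin": 0},
  {"xyz": [0, 0, 0.0015], "spin": 0},
])

```text
t: 14.65
ee_pos: [0.5098, 0.0543, 0.0767]
ee_rot: [-3.141, -0.001, -0.334]
contact_force: [-10.8, -0.2, 24.6]
grip_width: 0.0228
```

```bash
python3 - <<'E'
from h import *
s=go(.5098,.0545,.0768,-.33)
im,dep=robot.grab_frame('wrist');X=cloud(cam('wrist',s),dep)
print('cap',blob(X,(.5098,.0545),.034,.068,.078))
m=(np.hypot(X[...,0]-.51,X[...,1]-.0545)<.029)&(abs(X[...,2]-.074)<.006);P=X[m];c=np.linalg.lstsq(np.c_[P[:,:2]-[.51,.0545],np.ones(len(P))],P[:,2],rcond=None)[0];print('tilt,top',c)
im2,d2=robot.grab_frame('scene');X=cloud(cam('scene'),d2);print('sc cap',blob(X,(.5098,.0545),.034,.068,.078))
a=cv2.resize(im,(400,300));b=cv2.resize(im2[120:270,220:420],(400,300));save('v7.png',np.hstack([a,b]))
E
```

```text
t 14.65 pos [0.5098 0.0543 0.0767] rot [-3.141e+00 -1.000e-03 -3.340e-01] F [-10.8  -0.2  24.6] w 0.0228 j6 2.01
shift [-0.     -0.0002 -0.0001] norm 0.0002 spin -0.004
cap (5971, np.float64(0.0751), 'mean', array([0.5153, 0.0672]), 'rect', array([ 0.5122,  0.0537,  0.0586,  0.0624, 18.1826]), 'circ', array([0.5103, 0.053 , 0.0318]))
tilt,top [-0.00892616 -0.00840087  0.07574473]
sc cap (277, np.float64(0.0745), 'mean', array([0.5195, 0.0644]), 'rect', array([5.11100e-01, 5.67000e-02, 5.63000e-02, 6.20000e-02, 8.14084e+01]), 'circ', array([0.5102, 0.0533, 0.0324]))
```

View pics/v7.png

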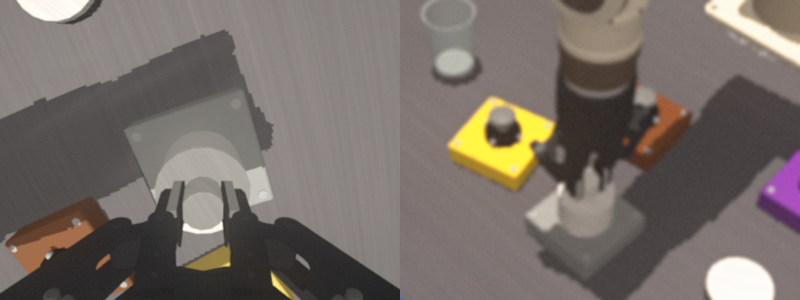

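View 7: the cap sits flat on the grey box. Its top is at 0.075 m, so the rim is at about 0.030, with a tilt of about 0.01 rad. It is being pressed with about 25 N, so I'm handing in.

```bash
python3 -c "
from h import *
print(robot.finish_job());s=robot.get_state();print(s['t'],s['ee_pos'],s['contact_force'],s['grip_width'])"
```

```text
the job is handed in; nothing more can be done
None
the job is handed in; nothing more can be done
```

The job is handed in, with the gripper still holding the guard cap down on the grey unit. No verdict was reported.

- **Button test:** I pressed the grey unit's head to its bottom stop (about 20 N at 57.3 mm), and it stayed latched at about 61 mm. I turned it clockwise by about 0.73 rad, opened the gripper, and it popped back up; depth read 67.7 mm, the same as before the press.
- **Guard cap:** I pressed it past the click until the rim was at 30 mm on the box. My last checks showed the tilt at about 0.01 rad, the centre within about 1 mm of the button's axis, and the push at about 25 N with 100 N of grip, at 14.65 s of the 64 s.
- **Checks that disagreed:** at the end there was a sideways force of about 11 N on the tool, with no visible shift of the cap. The camera estimates differed from each other by 1–2 mm, which is within the stated calibration.
- **Not measured:** I could not see the button under the cap once it was on. I did not re-measure the tumbler, tin, carabiner or grip trainer at the end, but the arm never went near them.

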